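# Facing up the spray cans

## Robot

A 6-joint arm with a two-finger parallel gripper is mounted at the origin on the work surface. World frame = base frame: x ahead of the robot, y to its left, z up, the work surface at z = 0. Lengths are in m, angles in degrees, forces in N, time in s.
With the tool pointing down it reaches from about 0.25 to 0.725 m from the base axis. Payload 9.7 kg.
Tool frame: the origin (TCP) lies at the very end of the fingers, on their centre line; the grasp point (between the pads) lies 19 mm behind it; z points along the fingers, y is the direction in which the jaws open and shut (so a half turn about z gives the same grasp; the last joint's range is limited). The gripper opens to 85 mm and grips with 20 to 120 N. Pads are 22 mm wide; open, the fingers measure 114 mm over their backs; the gripper's body (76 mm by 85 mm) begins 54 mm behind the grasp point. The pads swing forward as they close: fully open they stand 13 mm farther back than shut.
Start: joints at [66.349, 4.979, 10.078, 95.1, 0, 90], TCP at [0.221, 0.504, 0.231] pointing down, gripper open.
Joint ranges: [-179.16, 179.16], [-48.56, 103.87], [-65.8, 70.77], [-126.05, 130.52], [-82.76, 87.17], [-180, 180]. Speed limits (degrees/s): [127.2, 127.2, 147.25, 180, 180, 180].

## Interface

Orientations are given as [roll, pitch, yaw] about the fixed x, y, z axes, in that order (R = Rz(yaw) Ry(pitch) Rx(roll)).
In Python, from workcell import bot gives the robot as it stands.
- The arm moves only by the shell command python3 -m pendant 'ROWS' [FORCE]. ROWS is JSON, a list that holds one entry, the list of rows, each a list of 7 numbers: the shift along the tool's x, y, z in cm, then the turn, a rotation vector about the tool's x, y, z in rad, then the opening in per cent of the stroke, from 0 (shut) to 100 (fully open). In form: [[[dx, dy, dz, ax, ay, az, gripper], ...]]. A call has 1 to 5 rows; each row shifts and turns the pose as measured when the row begins, along the tool's axes as they then stand; what a row does not reach is not made up. A row lasts 1/12 s, in which the tool goes at most 41.7 mm and 7.16 degrees, less where a joint would pass 70% of its speed; a pose out of reach is approached as far as the arm can. A call with a gripper value outside its range is refused whole. The fingers move at their own pace and stop on an object; FORCE is the grip in N (left out, the last holds). Time passes only in rows, so rows that do not move let the fingers close. It gives the time, the measured TCP pose, the force and the opening at its end, in the units of the state.
- bot.get_obs(): the state, without advancing time (a new reading comes with each control period).
- bot.camera(name): name is "scene" or "top" or "wrist"; returns the picture (384x512x3 uint8, red, green, blue); there is no depth.
- bot.get_calibration(name): a dict with "intrinsics" (3x3 intrinsics, pixels), "pose" (4x4, takes a point from camera to world coordinates); the wrist camera has in their place "T_tool_cam" (4x4, takes a point from camera to tool coordinates, whose origin is the TCP and whose axes are the flange's). Camera axes: x right, y down, z forward; pixel columns grow to the right and rows downward; lengths in m; the calibration is good to about 2 mm. A picture is of the moment at which its call begins: read the wrist's pose just before it. get_calibration takes no time and is no camera call.
- bot.job_done(): hands the job in, once; it reports no verdict.
Trained networks look in the newest picture that a camera, given by its name, has taken for a name from the list of things; names that differ only in an ending like _2 or _b are one class to them, and where a whole thing is asked for, a point or a joint stands for the part that bears it (a point fixed in the world has none). Each returns a list of dicts, best first, with "confidence" (0 to 1); they miss things now and then, are a little off and sometimes report something else, mostly with a low value. They report only what shows in the picture. A call takes as long as a camera call.
- bot.masks_of(camera, thing): "pixels" (384x512 bool, what is visible of it) and "extent" ([left, top, right, bottom] in pixels, round what is visible of it).
- bot.mark_of(camera, thing): "uv" ([column, row] in pixels: a listed point, or the origin of a listed thing).
The state is a dict: "time": time; "q": joint angles; "qd": joint speeds; "joint_efforts": joint torques, N m; "ee_pos": TCP position; "tcp_rot": TCP orientation; "wrist_force": force on the tool from outside, world axes, zero at the start; "torque": the same for the moment, N m; "opening": finger opening in m.
Only numpy, scipy, OpenCV 4.12 (cv2) and the standard library are available. Lean on these libraries where they do the work, as an engineer would, in place of code of your own. Each camera call takes 0.05 s, during which the arm holds its last target. There are 200 camera calls.

## Task

Take the aluminium straightedge out of its red tray by its black grip and push the four spray cans back with its straight upright face until they stand in one straight row, their near sides level with the far edge of the blue line on the shelf board. Touch the cans only with the straightedge and keep them upright. Then lay the straightedge gently back down flat in its tray, let go, and leave the other things on the counter where they are.

Things in the scene. Friction and masses are not known exactly. Their poses are not given: they have to be found in the camera images.
- line (a point): Middle of the far edge (away from the robot) of the blue line on the white shelf board, on the board's top, 18 mm above the counter. The line is bright blue, 14 mm wide and runs along y over the whole board; x points from it to the far side; z is up. The row of cans is centred on this point along y (outer cans about 96 mm to either side).
- board: Fixed white shelf board, 18 mm high, 320 mm wide (y). Same axes as line; origin straight below that point, on the counter. The board reaches from 100 mm before the line's far edge (robot's side) to 130 mm beyond it. It stands turned by up to 0.25 rad.
- straightedge_grip (a point): Grasp point of the loose straightedge: on the axis of its black upright square grip post (34 x 34 mm, sides along x and y), 70 mm above the straightedge's underside and 20 mm below the post's top. Same axes as straightedge. The pushing face lies 70 mm from this point along +x.
- straightedge: Loose aluminium straightedge, an angle profile 250 mm long (y), 0.35 kg: flat foot 90 mm deep (x), 5 mm thick, with an upright blade 5 mm thick and 40 mm high along its +x side. The blade's +x side is the straight pushing face. Origin: centre of the foot's underside, 45 mm behind the pushing face; the grip post's axis is 25 mm from it along -x.
- tray_floor (a point): Centre of the inner floor of the fixed red tray in which the straightedge lies at the start, 6 mm above the counter. Inside 118 mm (x) by 274 mm (y); walls 6 mm thick, rims 18 mm above the counter. The straightedge starts with its axes nearly along the tray's.
- can0: Loose spray can, mid green with a white band and pale cap, upright on the board: 54 mm in diameter (55 at the seam below the cap, 106 mm up), 140 mm high, about 0.3 kg. Origin: centre of its underside; z up its axis. It starts with its near side 20 to 55 mm on the robot's side of the line's far edge; the cans stand about 64 mm apart along the line.
- can1: Loose spray can, yellowish green with a white band and pale cap, upright on the board: 54 mm in diameter (55 at the seam below the cap, 106 mm up), 140 mm high, about 0.3 kg. Origin: centre of its underside; z up its axis. It starts with its near side 20 to 55 mm on the robot's side of the line's far edge; the cans stand about 64 mm apart along the line.
- can2: Loose spray can, violet with a white band and pale cap, upright on the board: 54 mm in diameter (55 at the seam below the cap, 106 mm up), 140 mm high, about 0.3 kg. Origin: centre of its underside; z up its axis. It starts with its near side 20 to 55 mm on the robot's side of the line's far edge; the cans stand about 64 mm apart along the line.
- can3: Loose spray can, yellow with a white band and pale cap, upright on the board: 54 mm in diameter (55 at the seam below the cap, 106 mm up), 140 mm high, about 0.3 kg. Origin: centre of its underside; z up its axis. It starts with its near side 20 to 55 mm on the robot's side of the line's far edge; the cans stand about 64 mm apart along the line.
- tape_measure_mid (a point): Middle of the yellow tape measure, 70 x 70 x 36 mm, lying loose on the counter; a bystander, to be left alone.
- battery_carton_mid (a point): Middle of the green carton with a yellow band, 140 x 90 x 60 mm, lying loose on the counter; a bystander, to be left alone.
- torch_mid (a point): Middle of the black and orange pocket torch, 140 mm long, 42 mm high, lying loose on the counter; a bystander, to be left alone.

How it is judged (in metres and radians):
On the way, in this order (a step that is already met when the one before it is completed fails the run):
1. the straightedge is lifted out of its tray (z of straightedge in the frame of tray_floor above 0.025 m), for 0.1 s.
2. all four cans stand upright in a row with their near sides within 6 mm of the far edge of the line (x of can0 in the frame of line between 0.021 and 0.033 m and y of can0 in the frame of line between -0.135 and 0.135 m and z of can0 in the frame of line between -0.006 and 0.006 m and angle between each of can0, can1, can2, can3's own z axis and vertical below 0.08 rad and x of can1 in the frame of line between 0.021 and 0.033 m and y of can1 in the frame of line between -0.135 and 0.135 m and z of can1 in the frame of line between -0.006 and 0.006 m and x of can2 in the frame of line between 0.021 and 0.033 m and y of can2 in the frame of line between -0.135 and 0.135 m and z of can2 in the frame of line between -0.006 and 0.006 m and x of can3 in the frame of line between 0.021 and 0.033 m and y of can3 in the frame of line between -0.135 and 0.135 m and z of can3 in the frame of line between -0.006 and 0.006 m), for 0.2 s.
At the end, for the whole second after the job is handed in: All four cans stand upright and still on the shelf board, each with its near side within 6 mm of the far edge of the blue line (its axis 21 to 33 mm beyond that edge), and the straightedge lies flat and still on the tray's floor, within 20 mm of its middle, let go (all of step 2 and x of straightedge in the frame of tray_floor between -0.02 and 0.02 m and y of straightedge in the frame of tray_floor between -0.02 and 0.02 m and z of straightedge in the frame of tray_floor between -0.004 and 0.006 m and angle between straightedge's own z axis and vertical below 0.06 rad and linear speed of each of straightedge, can0, can1, can2, can3 below 0.02 m/s); the robot touches nothing.
It fails at once if a can is touched by the robot itself (over 1 N) (contact force between any of the fingers, the arm and can0 above 1 N or contact force between any of the fingers, the arm and can1 above 1 N or contact force between any of the fingers, the arm and can2 above 1 N or contact force between any of the fingers, the arm and can3 above 1 N).
It fails at once if a can is tipped by more than 0.35 rad (angle between any of can0, can1, can2, can3's own z axis and vertical above 0.35 rad).
It fails at once if the straightedge is dropped (falls at over 0.45 m/s when not held) (contact force between the fingers and straightedge below 0.05 N and linear speed of straightedge above 0.45 m/s).
It fails at once if a bystander is moved by more than 15 mm (distance of any of tape_measure_mid, battery_carton_mid, torch_mid from where it was at the start of the episode above 0.015 m).
It also fails if it takes over 58 s, if anything falls off the work surface, if the arm or the gripper's body presses on something with over 40 N, if the wrist force passes 120 N, or if a joint passes its speed limit or range.

## Working session

There is one attempt and no reset: what is moved stays moved. The work goes in short steps, Python scripts to look and compute and a shell command to move; the robot and the scene stay as the last step left them, time stands still between calls to the robot, and variables do not carry over. Pictures are saved under pics/ and viewed, about 8 in all and at most 12, crops included, and the job is handed in when it is done.

```bash
ls; mkdir -p pics
cat > h.py <<'E'
import numpy as np, cv2
from workcell import bot
from scipy.spatial.transform import Rotation as Ro
def T_tool():
    o=bot.get_obs(); T=np.eye(4); T[:3,:3]=Ro.from_euler('xyz',o['tcp_rot'],degrees=True).as_matrix(); T[:3,3]=o['ee_pos']; return T
def cam(n):
    c=bot.get_calibration(n); K=np.array(c['intrinsics'])
    P=np.array(c['pose']) if 'pose' in c else T_tool()@np.array(c['T_tool_cam'])
    return K,P
def toplane(n,uv,z,KP=None):
    K,P=KP or cam(n); uv=np.atleast_2d(np.array(uv,float))
    d=np.c_[uv,np.ones(len(uv))]@np.linalg.inv(K).T@P[:3,:3].T; o=P[:3,3]
    return o+d*((z-o[2])/d[:,2])[:,None]
def proj(n,X,KP=None):
    K,P=KP or cam(n); X=np.atleast_2d(X); c=(X-P[:3,3])@P[:3,:3]; p=c@K.T; return p[:,:2]/p[:,2:]
def save(n,f,im=None):
    im=bot.camera(n) if im is None else im
    cv2.imwrite('pics/'+f,im[:,:,::-1]); return im
E
python3 - <<'E'
from h import *
print(bot.get_obs())
a=bot.camera('top');b=bot.camera('scene')
cv2.imwrite('pics/a.png',cv2.resize(np.vstack([a,b]),None,fx=.78,fy=.78,interpolation=cv2.INTER_AREA)[:,:,::-1])
for n in ['top','scene']:
  K,P=cam(n);print(n,K[0,0],P.round(3).tolist())
Z=dict(line=.018,straightedge_grip=.076,straightedge=.006,tray_floor=.006,can0=.018,can1=.018,can2=.018,can3=.018,tape_measure_mid=.018,battery_carton_mid=.03,torch_mid=.021)
for k,z in Z.items():
  for n in ['top','scene']:
    r=bot.mark_of(n,k)
    print(k,n,[(np.round(x['uv'],1).tolist(),round(x['confidence'],2),toplane(n,x['uv'],z)[0].round(4).tolist()) for x in r[:2]])
E
```

```text
pics
{'time': 0.0, 'q': array([6.63477131e+01, 5.01180119e+00, 1.00328342e+01, 9.50984143e+01,
       1.29406711e-03, 8.99998125e+01]), 'qd': array([-0.03883241, -0.00184233, -0.05845218, -0.01280302, -0.11748008,
       -0.10534722]), 'joint_efforts': array([ 5.30113412e-04, -5.20384347e+01,  4.64808261e+01,  1.61748257e-02,
        4.29493309e-05,  1.40380183e-05]), 'ee_pos': array([0.22055372, 0.50359042, 0.23056183]), 'tcp_rot': array([-1.79922619e+02, -1.29431916e-03,  1.56347899e+02]), 'wrist_force': array([ 0.13469134, -0.21058979, -0.94103919]), 'torque': array([0.06175024, 0.00286995, 0.01364998]), 'opening': 0.0850270470469759}
top 397.8185499190956 [[0.008, -0.998, 0.07, 0.533], [-1.0, -0.008, -0.004, 0.092], [0.005, -0.07, -0.998, 1.278], [0.0, 0.0, 0.0, 1.0]]
scene 383.6401869957177 [[-0.64, 0.443, -0.628, 1.362], [0.768, 0.359, -0.531, 0.688], [-0.01, -0.822, -0.57, 0.717], [0.0, 0.0, 0.0, 1.0]]
line top [([229.0, 187.4], 0.7, [0.63, 0.1666, 0.018])]
line scene [([310.2, 223.1], 0.72, [0.6087, 0.2487, 0.018]), ([274.9, 214.2], 0.66, [0.6396, 0.1443, 0.018])]
straightedg
[... 989 characters left out ...]
0.2606, 0.018]), ([252.5, 204.8], 0.6, [0.6457, 0.0621, 0.018])]
can3 top [([207.1, 189.5], 0.83, [0.6227, 0.236, 0.018]), ([246.0, 185.1], 0.79, [0.6377, 0.1127, 0.018])]
can3 scene [([312.1, 226.2], 0.88, [0.617, 0.2606, 0.018]), ([252.5, 204.8], 0.6, [0.6457, 0.0621, 0.018])]
tape_measure_mid top []
tape_measure_mid scene [([176.5, 201.8], 0.64, [0.7831, -0.1322, 0.018])]
battery_carton_mid top [([124.5, 239.0], 0.69, [0.4652, 0.489, 0.03])]
battery_carton_mid scene [([405.3, 229.7], 0.75, [0.4806, 0.475, 0.03])]
torch_mid top [([376.0, 160.3], 0.65, [0.7204, -0.301, 0.021])]
torch_mid scene [([161.1, 176.4], 0.86, [0.7211, -0.285, 0.021]), ([276.4, 220.8], 0.21, [0.6646, 0.1691, 0.021])]
```

View pics/a.png

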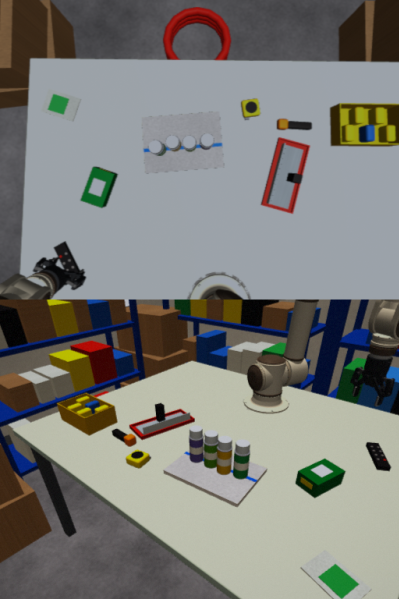

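The top picture shows the board with its four cans (about 145–225, 110–172 in the shrunken view) and the red tray at right (285,175), with the grip on its −y side. So the straightedge's +x points roughly to world +y. Next I measure the line, tray and post.

Run:
```python
from h import *
print('Ttc',np.array(bot.get_calibration('wrist')['T_tool_cam']).round(3).tolist())
KP=cam('top'); im=bot.camera('top'); hsv=cv2.cvtColor(im,cv2.COLOR_RGB2HSV)
# tray
m=cv2.inRange(hsv,(0,120,60),(8,255,255))|cv2.inRange(hsv,(172,120,60),(180,255,255)); m[:130]=0
c=max(cv2.findContours(m,0,1)[0],key=cv2.contourArea)
w=toplane('top',c[:,0],.018,KP)[:,:2].astype(np.float32); print('tray',cv2.minAreaRect(w*1000))
# line
m=cv2.inRange(hsv,(100,120,100),(118,255,255)); m[:,:170]=0;m[:,300:]=0;m[:130]=0;m[240:]=0
v,u=np.nonzero(m); w=toplane('top',np.c_[u,v],.018,KP)[:,:2]
print('line px',len(u)); vx=cv2.fitLine(w.astype(np.float32),cv2.DIST_HUBER,0,.001,.001).ravel(); print(vx, np.degrees(np.arctan2(vx[1],vx[0])), w[np.argmin(w[:,1])],w[np.argmax(w[:,1])])
# board: masks
for n in ['board','straightedge','straightedge_grip']:
  for r in bot.masks_of('top',n)[:1]:
    z={'board':.018,'straightedge':.03,'straightedge_grip':.096}[n]
    v,u=np.nonzero(r['pixels']); w=toplane('top',np.c_[u,v],z,KP)[:,:2].astype(np.float32)
    print(n,r['confidence'],r['extent'],cv2.minAreaRect(w*1000))
big=cv2.resize(im[125:285,170:410],None,fx=3.3,fy=3.3,interpolation=cv2.INTER_CUBIC); cv2.imwrite('pics/b.png',big[:,:,::-1])
```

```text
Ttc [[0.001, -0.953, -0.304, 0.078], [1.0, 0.001, 0.0, -0.0], [0.0, -0.304, 0.953, -0.143], [0.0, 0.0, 0.0, 1.0]]
tray ((517.7949829101562, -266.8092956542969), (129.7778778076172, 283.8755798339844), 75.10991668701172)
line px 132
[ 0.0920534  -0.99575406  0.62926394  0.10015525] -84.71825 [ 0.63591258 -0.0080362 ] [0.61729399 0.30914136]
board 0.9 [185.8, 141.2, 288.7, 223.3] ((647.58837890625, 151.10174560546875), (229.7128448486328, 319.3648681640625), 5.105080604553223)
straightedge 0.84 [339.3, 182.3, 390.2, 265.4] ((511.2126770019531, -272.560791015625), (114.9232406616211, 250.25051879882812), 75.0291519165039)
straightedge_grip 0.59 [341.9, 181.5, 388.8, 269.1] ((512.2310180664062, -253.2326202392578), (105.96065521240234, 236.21820068359375), 74.32526397705078)
```

View pics/b.png

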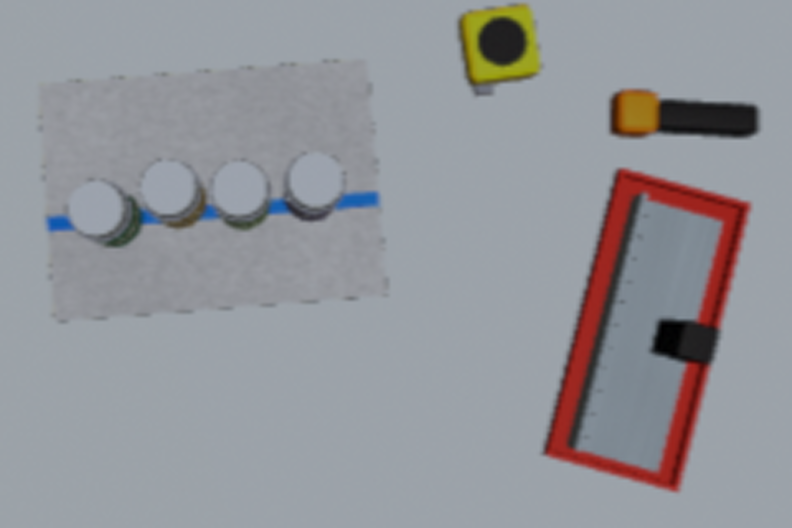

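```bash
R='x'
cat >> h.py <<'E'
def delta(x,y,z,yaw):
    T=T_tool(); d=T[:3,:3].T@(np.array([x,y,z])-T[:3,3])*100
    Rt=Ro.from_euler('xyz',[180,0,yaw],degrees=True).as_matrix()
    rv=Ro.from_matrix(T[:3,:3].T@Rt).as_rotvec()
    o=bot.get_obs(); print('t',round(float(o['time']),2),'pos',o['ee_pos'].round(4),'rot',o['tcp_rot'].round(2),'F',o['wrist_force'].round(1),'op',round(float(o['opening']),4),'q',o['q'].round(0))
    print('delta cm',d.round(2),'rotvec',rv.round(4))
E
python3 -m pendant '[[[0,0,0,0,0,0.124,100],[0,0,0,0,0,0.124,100],[0,0,0,0,0,0.124,100],[0,0,0,0,0,0.124,100],[0,0,0,0,0,0.124,100]]]'
python3 -m pendant '[[[0,0,0,0,0,0.124,100],[0,0,0,0,0,0.124,100],[0,0,0,0,0,0.124,100],[0,0,0,0,0,0.124,100],[0,0,0,0,0,0.124,100]]]'
python3 -m pendant '[[[0,0,0,0,0,0.124,100],[0,0,0,0,0,0.124,100],[0,0,0,0,0,0.124,100],[0,0,0,0,0,0.124,100],[0,0,0,0,0,0.124,100]]]'
python3 -m pendant '[[[0,0,0,0,0,0.124,100],[0,0,0,0,0,0.124,100],[0,0,0,0,0,0.124,100],[0,0,0,0,0,0.124,100],[0,0,0,0,0,0.124,100]]]'
python3 -m pendant '[[[0,0,0,0,0,0.124,100],[0,0,0,0,0,0.124,100],[0,0,0,0,0,0.124,100],[0,0,0,0,0,0.124,100]]]'
python3 -c "
from h import *
delta(.511,-.291,.22,-14.9)"
```

```text
time: 1.82
ee_pos: [0.2206, 0.5038, 0.2313]
tcp_rot: [-180.0, -0.0, 120.4]
wrist_force: [0.1, 0.6, 0.1]
opening: 0.0856
time: 2.23
ee_pos: [0.2207, 0.5038, 0.2313]
tcp_rot: [-180.0, -0.0, 84.6]
wrist_force: [0.4, 0.1, 0.2]
opening: 0.0854
time: 2.65
ee_pos: [0.286, 0.4657, 0.2311]
tcp_rot: [-176.5, 0.4, 56.7]
wrist_force: [0.2, -0.4, -0.4]
opening: 0.085
time: 3.07
ee_pos: [0.4022, 0.3455, 0.2312]
tcp_rot: [-169.8, 4.4, 35.3]
wrist_force: [0.5, 0.4, 0.5]
opening: 0.0851
time: 3.4
ee_pos: [0.4584, 0.2248, 0.2314]
tcp_rot: [-166.2, 10.2, 18.5]
wrist_force: [0.6, 0.2, -0.3]
opening: 0.0852
t 3.4 pos [0.4584 0.2248 0.2314] rot [-166.15   10.18   18.51] F [ 0.6  0.2 -0.3] op 0.0852 q [ 18.   9.  13. 104.  14. 180.]
delta cm [-11.    49.86  -9.07] rotvec [-0.1824  0.2419  0.5572]
```

The last joint hit its limit, because yaw = q1 + 180 − q6. I'll use the half-turn grasp instead (tool yaw 165 at the tray), which also works at the board.

```bash
python3 -c "
from h import *
delta(.458,.225,.231,40)"
```

```text
t 3.4 pos [0.4584 0.2248 0.2314] rot [-166.15   10.18   18.51] F [ 0.6  0.2 -0.3] op 0.0852 q [ 18.   9.  13. 104.  14. 180.]
delta cm [-0.03 -0.02  0.05] rotvec [-0.2716  0.1297 -0.3938]
```

```bash
python3 -m pendant '[[[0,0,0,-0.068,0.032,-0.098,100],[0,0,0,-0.068,0.032,-0.098,100],[0,0,0,-0.068,0.032,-0.098,100],[0,0,0,-0.068,0.032,-0.098,100]]]'
python3 -c "
from h import *
delta(.511,-.291,.22,165.1)"
```

```text
time: 3.73
ee_pos: [0.4658, 0.212, 0.2279]
tcp_rot: [179.6, 0.4, 39.0]
wrist_force: [-0.8, 0.7, 0.5]
opening: 0.0854
t 3.73 pos [0.4658 0.212  0.2279] rot [179.6    0.4   38.97] F [-0.8  0.7  0.5] op 0.0854 q [ 25.  -0.   4.  95.  -0. 166.]
delta cm [-28.12  41.94   1.28] rotvec [-0.0038  0.0115 -2.2013]
```

```bash
for i in 1; do
python3 -m pendant '[[[0,0,0,0,0,-0.123,100],[0,0,0,0,0,-0.123,100],[0,0,0,0,0,-0.123,100],[0,0,0,0,0,-0.123,100],[0,0,0,0,0,-0.123,100]]]'
python3 -m pendant '[[[0,0,0,0,0,-0.123,100],[0,0,0,0,0,-0.123,100],[0,0,0,0,0,-0.123,100],[0,0,0,0,0,-0.123,100],[0,0,0,0,0,-0.123,100]]]'
python3 -m pendant '[[[0,0,0,0,0,-0.123,100],[0,0,0,0,0,-0.123,100],[0,0,0,0,0,-0.123,100],[0,0,0,0,0,-0.123,100],[0,0,0,0,0,-0.123,100]]]'
python3 -m pendant '[[[0,0,0,0,0,-0.123,100],[0,0,0,0,0,-0.123,100],[0,0,0,0,0,-0.123,100]]]'
done | grep rot
python3 -c "
from h import *
delta(.511,-.291,.22,165.1)"
```

```text
tcp_rot: [179.4, 0.5, 75.0]
tcp_rot: [179.8, 0.7, 110.8]
tcp_rot: [-179.8, 0.7, 146.6]
tcp_rot: [-179.5, 0.6, 168.1]
t 5.23 pos [0.4643 0.2126 0.2308] rot [-179.54    0.6   168.09] F [ 0.1  1.2 -0.1] op 0.0856 q [25. -1.  4. 95. -1. 37.]
delta cm [-14.95 -48.3    1.63] rotvec [-0.0077  0.0107  0.0522]
```

```bash
{ python3 -m pendant '[[[-1,-3.22,0.1,0,0,0,100],[-1,-3.22,0.1,0,0,0,100],[-1,-3.22,0.1,0,0,0,100],[-1,-3.22,0.1,0,0,0,100],[-1,-3.22,0.1,0,0,0,100]]]'
python3 -m pendant '[[[-1,-3.22,0.1,0,0,0,100],[-1,-3.22,0.1,0,0,0,100],[-1,-3.22,0.1,0,0,0,100],[-1,-3.22,0.1,0,0,0,100],[-1,-3.22,0.1,0,0,0,100]]]'
python3 -m pendant '[[[-1,-3.22,0.1,0,0,0,100],[-1,-3.22,0.1,0,0,0,100],[-1,-3.22,0.1,0,0,0,100],[-1,-3.22,0.1,0,0,0,100],[0,0,0,-0.008,0.01,0.052,100]]]'; } | grep -v force
cat > w.py <<'E'
import sys
from h import *
delta(.511,-.291,.22,165.1)
KP=cam('wrist'); im=save('wrist',sys.argv[1])
for n,z in dict(straightedge_grip=.076,straightedge=.006,tray_floor=.006).items():
  for r in bot.mark_of('wrist',n)[:1]: print(n,r['confidence'],np.round(r['uv'],1),toplane('wrist',r['uv'],z,KP)[0].round(4))
for r in bot.masks_of('wrist','straightedge_grip')[:1]+bot.masks_of('wrist','straightedge')[:1]: print(r['extent'],r['confidence'])
E
python3 w.py c.png
```

```text
time: 5.65
ee_pos: [0.4814, 0.0448, 0.2269]
tcp_rot: [-179.6, 0.6, 169.3]
opening: 0.0853
time: 6.07
ee_pos: [0.4999, -0.1311, 0.2243]
tcp_rot: [-179.6, 0.7, 169.3]
opening: 0.0855
time: 6.48
ee_pos: [0.5143, -0.2773, 0.2211]
tcp_rot: [180.0, 0.3, 166.1]
opening: 0.0853
t 6.48 pos [ 0.5143 -0.2773  0.2211] rot [179.96   0.26 166.13] F [ 0.8 -0.2 -0.6] op 0.0853 q [-28.   9.  14.  94.   0. -15.]
delta cm [-0.   -1.41  0.11] rotvec [0.0007 0.0046 0.0179]
straightedge_grip 0.89 [245.1 178.9] [ 0.5101 -0.2885  0.076 ]
straightedge 0.73 [264.6 162.2] [ 0.5114 -0.2645  0.006 ]
[226.5, 60.4, 312.8, 264.7] 0.77
[225.6, 55.0, 310.7, 259.2] 0.97
```

View pics/c.png

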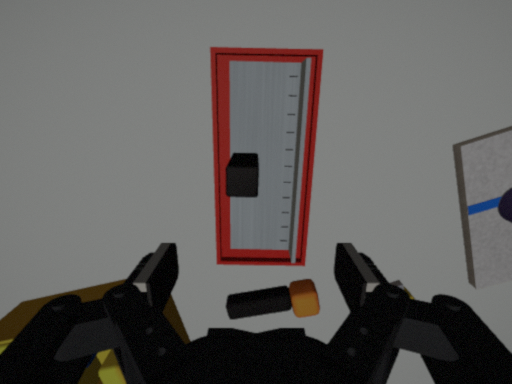

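The wrist view shows the post's top at about (242,180), the blade on the right from (308,58) to (294,262), and the whole tray around it. I'll compute the angle and position from those.

Run:
```python
from h import *
KP=cam('wrist')
im=cv2.imread('pics/c.png'); hsv=cv2.cvtColor(im,cv2.COLOR_BGR2HSV)
m=cv2.inRange(im,(0,0,0),(70,70,70)); m[:140]=0;m[215:]=0;m[:,:220]=0;m[:,275:]=0
print('dark rows',[(v,np.nonzero(m[v])[0][[0,-1]].tolist(),round(float(im[v,242].mean()),0)) for v in range(148,204,4) if m[v].any()])
g=cv2.cvtColor(im,cv2.COLOR_BGR2GRAY)
for v in (80,130,200,240): print(v,g[v,284:322].tolist())
red=cv2.inRange(hsv,(0,130,70),(6,255,255))|cv2.inRange(hsv,(174,130,70),(180,255,255))
c=max(cv2.findContours(red,0,1)[0],key=cv2.contourArea); print('tray',cv2.minAreaRect((toplane('wrist',c[:,0],.018,KP)[:,:2]*1000).astype(np.float32)))
```

```text
dark rows [(156, [232, 257], 4.0), (160, [230, 257], 3.0), (164, [228, 258], 3.0), (168, [226, 258], 19.0), (172, [226, 258], 25.0), (176, [226, 258], 19.0), (180, [226, 257], 22.0), (184, [226, 257], 25.0), (188, [226, 257], 21.0), (192, [226, 257], 19.0), (196, [229, 256], 44.0)]
80 [107, 109, 111, 113, 112, 112, 112, 113, 109, 109, 112, 111, 108, 108, 107, 100, 76, 57, 58, 57, 70, 98, 108, 108, 107, 91, 67, 58, 57, 45, 34, 36, 49, 58, 57, 63, 79, 113]
130 [112, 112, 111, 111, 108, 108, 109, 109, 110, 110, 109, 108, 90, 68, 58, 58, 64, 95, 108, 108, 107, 90, 67, 59, 57, 51, 30, 35, 51, 58, 58, 65, 99, 121, 128, 128, 128, 127]
200 [109, 109, 109, 109, 109, 111, 108, 93, 73, 59, 58, 71, 99, 112, 112, 103, 81, 60, 57, 56, 43, 30, 47, 51, 56, 64, 98, 121, 127, 129, 129, 129, 130, 129, 130, 128, 129, 130]
240 [73, 78, 84, 98, 96, 74, 60, 59, 73, 101, 112, 112, 97, 72, 60, 55, 54, 42, 27, 46, 52, 55, 72, 113, 127, 128, 129, 129, 128, 128, 128, 128, 127, 128, 130, 128, 128, 129]
tray ((518.9252319335938, -262.6978454589844), (129.32412719726562, 285.81915283203125), 75.39884948730469)
```

Run:
```python
from h import *
KP=cam('wrist')
w=toplane('wrist',[(306.8,80),(303,130),(297.8,200),(294.6,240)],.051,KP)
d=w[0]-w[3]; print(w.round(4).tolist(),np.degrees(np.arctan2(d[1],d[0])))
p=toplane('wrist',[(241.8,180.5)],.096,KP)[0]; print(p)
ps=np.arctan2(d[1],d[0])-np.pi/2; n=np.array([np.cos(ps),np.sin(ps)]); print('yaw',np.degrees(ps),'blade dist',((w[:,:2]-p[:2])@n))
delta(p[0],p[1],.2,165.3)
```

```text
[[0.4262, -0.1939, 0.051], [0.477, -0.2074, 0.051], [0.5585, -0.2289, 0.051], [0.6115, -0.2432, 0.051]] 165.09460835059392
[ 0.50678119 -0.28457691  0.096     ]
yaw 75.0946083505939 blade dist [0.06688901 0.0669032  0.06707372 0.06688901]
t 6.78 pos [ 0.5147 -0.2717  0.2224] rot [179.9    0.3  166.42] F [0.6 0.5 0.2] op 0.0852 q [-28.   9.  14.  94.   0. -14.]
delta cm [ 0.48 -1.44  2.24] rotvec [0.0017 0.0052 0.0195]
```

```bash
python3 -m pendant '[[[0.3,-1.95,2.2,0,0.005,0.02,100],[0,0,0,0,0,0,100]]]' 
python3 -c "
from h import *
delta(.508,-.290,.057,165.1)"
```

```text
time: 6.95
ee_pos: [0.5082, -0.288, 0.2012]
tcp_rot: [180.0, 0.2, 165.6]
wrist_force: [0.3, -0.3, -2.0]
opening: 0.0853
t 6.95 pos [ 0.5082 -0.288   0.2012] rot [1.7995e+02 1.7000e-01 1.6558e+02] F [ 0.3 -0.3 -2. ] op 0.0853 q [-30.   9.  11.  92.   0. -15.]
delta cm [ 1.000e-02 -2.100e-01  1.442e+01] rotvec [0.0009 0.0029 0.0084]
```

```bash
{ python3 -m pendant '[[[0,-0.1,3.2,0,0.003,0.008,100],[0,0,3.2,0,0,0,100],[0,0,3.2,0,0,0,100],[0,0,2.6,0,0,0,100],[0,0,1.5,0,0,0,100]]]' 
python3 -m pendant '[[[0,0,0,0,0,0,100]]]'; } | grep -v open
python3 -c "
from h import *
delta(.508,-.290,.057,165.1)"
```

```text
time: 7.37
ee_pos: [0.512, -0.2852, 0.0674]
tcp_rot: [-179.9, 0.8, 165.7]
wrist_force: [-0.1, 0.2, -0.5]
time: 7.45
ee_pos: [0.5107, -0.2832, 0.0643]
tcp_rot: [-179.9, 0.5, 165.8]
wrist_force: [0.1, 0.6, 0.1]
t 7.45 pos [ 0.5107 -0.2832  0.0643] rot [-179.94    0.54  165.83] F [0.1 0.6 0.1] op 0.0854 q [-29.   9.  -4.  76.   0. -15.]
delta cm [ 0.1  -0.72  0.73] rotvec [-0.0011  0.0094  0.0127]
```

```bash
{ python3 -m pendant '[[[0.2,-0.7,0.7,-0.001,0.009,0.012,100],[0,0,0,0,0,0,100]]]'; python3 -c "
from h import *
delta(.508,-.290,.057,165.1)"
python3 -m pendant '[[[0,0,0,0,0,0,35],[0,0,0,0,0,0,35],[0,0,0,0,0,0,35],[0,0,0,0,0,0,35],[0,0,0,0,0,0,35]]]' 20
python3 -m pendant '[[[0,0,0,0,0,0,20],[0,0,0,0,0,0,20],[0,0,0,0,0,0,20],[0,0,0,0,0,0,20],[0,0,0,0,0,0,20]]]' 60; }
python3 -c "
from h import *
delta(.508,-.290,.057,165.1)"
```

```text
time: 7.62
ee_pos: [0.5073, -0.2882, 0.0584]
tcp_rot: [-180.0, 0.0, 165.3]
wrist_force: [-0.1, -0.2, -0.7]
opening: 0.0856
t 7.62 pos [ 0.5073 -0.2882  0.0584] rot [-1.7999e+02  2.0000e-02  1.6529e+02] F [-0.1 -0.2 -0.7] op 0.0856 q [-30.  10.  -4.  76.  -0. -15.]
delta cm [-0.11 -0.16  0.14] rotvec [-0.0002  0.0004  0.0033]
time: 8.03
ee_pos: [0.5097, -0.2894, 0.0639]
tcp_rot: [-179.9, 0.4, 165.3]
wrist_force: [0.5, 0.5, -3.5]
opening: 0.0339
time: 8.45
ee_pos: [0.5096, -0.2895, 0.0638]
tcp_rot: [-179.9, 0.4, 165.3]
wrist_force: [-0.1, -1.2, -1.2]
opening: 0.0334
t 8.45 pos [ 0.5096 -0.2895  0.0638] rot [-179.88    0.41  165.31] F [-0.1 -1.2 -1.2] op 0.0334 q [-30.   9.  -3.  77.  -0. -15.]
delta cm [ 0.15 -0.09  0.68] rotvec [-0.002   0.0071  0.0037]
```

```bash
{ python3 -m pendant '[[[0,0,-0.7,0,0,0,20],[0,0,-1.5,0,0,0,20],[0,0,-2.2,0,0,0,20],[0,0,-2.2,0,0,0,20],[0,0,-1.5,0,0,0,20]]]' 80
python3 -m pendant '[[[0,0,0,0,0,0,20],[0,0,0,0,0,0,20]]]'; }
python3 -c "
from h import *
delta(.46,.137,.15,95.1); save('wrist','d.png')"
```

```text
time: 8.87
ee_pos: [0.5062, -0.2875, 0.1433]
tcp_rot: [180.0, -0.2, 165.3]
wrist_force: [0.6, -0.7, -3.2]
opening: 0.0329
time: 9.03
ee_pos: [0.5073, -0.2881, 0.1472]
tcp_rot: [-180.0, 0.1, 165.3]
wrist_force: [-0.3, -0.7, -4.8]
opening: 0.0333
t 9.03 pos [ 0.5073 -0.2881  0.1472] rot [-1.7995e+02  8.0000e-02  1.6532e+02] F [-0.3 -0.7 -4.8] op 0.0333 q [-30.   9.   5.  86.  -0. -15.]
delta cm [15.35 39.93 -0.34] rotvec [2.0000e-04 1.7000e-03 1.2255e+00]
```

View pics/d.png

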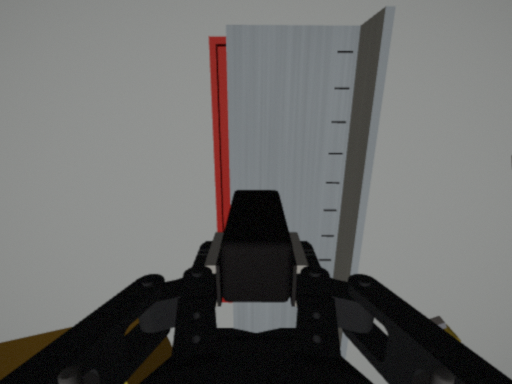

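The lift went well: the straightedge hangs level in the grip, with the blade's top edge running from about (393,12) to (365,250). I'll measure its yaw and face offset relative to the tool.

```bash
cat > face.py <<'E'
import sys
from h import *
im=cv2.imread('pics/'+sys.argv[1]); g=cv2.GaussianBlur(cv2.cvtColor(im,cv2.COLOR_BGR2GRAY),(3,3),0).astype(int)
Tc=np.array(bot.get_calibration('wrist')['T_tool_cam']); K=np.array(bot.get_calibration('wrist')['intrinsics'])
pts=[]
for v in range(40,250,15):
    # outer (right) boundary: strip lighter-blue than background
    c0=int(393-(v-12)*28/238); seg=g[v,c0-8:c0+9]; d=np.abs(np.diff(seg)); 
    pts.append((c0-8+int(d.argmax())+1,v,int(d.max())))
pts=np.array(pts); print(pts.tolist())
w=toplane('',pts[:,:2],.0578-.045,(K,Tc))
l=cv2.fitLine(w[:,:2].astype(np.float32),cv2.DIST_HUBER,0,.001,.001).ravel()
print('tool dir deg',np.degrees(np.arctan2(l[1],l[0])),'y at x=0',l[3]-l[2]*l[1]/l[0])
E
python3 face.py d.png
```

```text
[[382, 40, 17], [380, 55, 17], [387, 70, 7], [377, 85, 7], [382, 100, 8], [380, 115, 8], [378, 130, 8], [376, 145, 7], [374, 160, 7], [372, 175, 7], [369, 190, 6], [367, 205, 6], [365, 220, 6], [363, 235, 7]]
tool dir deg -0.47237256 y at x=0 0.06844508
```

```bash
{ python3 -m pendant '[[[0.5,2,0,0,0,0,20],[1.5,3.8,0,0,0,0,20],[1.5,3.8,0,0,0,0,20],[1.5,3.8,0,0,0,0,20],[1.5,3.8,0,0,0,0,20]]]'
python3 -m pendant '[[[1.5,3.8,0,0,0,0,20],[1.5,3.8,0,0,0,0,20],[1.5,3.8,0,0,0,0,20],[1.5,3.8,0,0,0,0,20],[1.2,3,0,0,0,0,20]]]'
python3 -m pendant '[[[0.6,1.5,0,0,0,0.08,20],[0,0,0,0,0,0.12,20],[0,0,0,0,0,0.12,20],[0,0,0,0,0,0.12,20],[0,0,0,0,0,0.12,20]]]'
python3 -m pendant '[[[0,0,0,0,0,0.12,20],[0,0,0,0,0,0.12,20],[0,0,0,0,0,0.12,20],[0,0,0,0,0,0.12,20],[0,0,0,0,0,0.1,20]]]'; } | grep -v force
python3 -c "
from h import *
delta(.46,.137,.15,95.1)"
```

```text
time: 9.5
ee_pos: [0.4858, -0.106, 0.1388]
tcp_rot: [-179.9, -0.3, 164.7]
opening: 0.0331
time: 9.92
ee_pos: [0.4586, 0.0937, 0.1322]
tcp_rot: [-179.8, -0.8, 164.6]
opening: 0.0329
time: 10.33
ee_pos: [0.4513, 0.118, 0.1251]
tcp_rot: [-179.0, -0.9, 132.1]
opening: 0.0328
time: 10.75
ee_pos: [0.4476, 0.1178, 0.1178]
tcp_rot: [-178.1, -0.1, 97.3]
opening: 0.0331
t 10.75 pos [0.4476 0.1178 0.1178] rot [-1.7808e+02 -6.0000e-02  9.7280e+01] F [ 0.1 -0.3 -3. ] op 0.0331 q [ 15.  -6. -13.  84.   0.  97.]
delta cm [ 1.75  1.36 -3.27] rotvec [-0.0335 -0.0004  0.038 ]
```

```bash
python3 - <<'E'
from h import *
Tc=np.array(bot.get_calibration('wrist')['T_tool_cam']); K=np.array(bot.get_calibration('wrist')['intrinsics'])
w=toplane('',[(387,70),(380,115),(374,160),(367,205),(363,235)],.0578-.045,(K,Tc)); print(w.round(4).tolist(), np.degrees(np.polyfit(w[:,0],w[:,1],1)))
E
python3 -m pendant '[[[1.7,1.6,1.5,-0.034,0,0.038,20],[0,0,0,0,0,0,20],[0,0,0,0,0,0,20]]]'
python3 -c "
from h import *
delta(.48,.1367,.083,95.1)"
```

```text
[[0.0962, 0.0693, 0.0128], [0.0734, 0.0688, 0.0128], [0.0482, 0.0689, 0.0128], [0.0204, 0.0683, 0.0128], [0.0001, 0.0683, 0.0128]] [0.57584959 3.91057124]
time: 11.0
ee_pos: [0.4594, 0.1365, 0.0981]
tcp_rot: [-179.8, 0.0, 94.5]
wrist_force: [-0.4, 0.1, -3.6]
opening: 0.0324
t 11.0 pos [0.4594 0.1365 0.0981] rot [-1.7981e+02  3.0000e-02  9.4540e+01] F [-0.4  0.1 -3.6] op 0.0324 q [ 17.  -5. -15.  81.   0. 102.]
delta cm [-0.14  2.06  1.5 ] rotvec [-0.0033  0.0005 -0.0098]
```

```bash
python3 -m pendant '[[[-0.1,1,1,-0.003,0,-0.006,20],[0,1,0.7,0,0,-0.006,20],[0,0,0,0,0,0,20],[0,0,0,0,0,0,20]]]'
python3 -c "
from h import *
delta(.4926,.1375,.082,95.4)
KP=cam('wrist'); a=save('wrist','e0.png'); np.save('e.npy',KP[1]); b=bot.camera('top')[125:245,160:320]
b=cv2.resize(b,(512,384),interpolation=cv2.INTER_CUBIC); save('','e.png',cv2.resize(np.vstack([a,b]),None,fx=.78,fy=.78))
print(proj('wrist',[[.632-.05*.09,.20,.018]],KP))
"
```

```text
time: 11.33
ee_pos: [0.4799, 0.1363, 0.0773]
tcp_rot: [-179.8, 0.1, 95.5]
wrist_force: [-0.1, 0.1, -3.8]
opening: 0.0328
t 11.33 pos [0.4799 0.1363 0.0773] rot [-1.7976e+02  7.0000e-02  9.5450e+01] F [-0.1  0.1 -3.8] op 0.0328 q [ 16.  -2. -14.  78.  -0. 100.]
delta cm [ 0.    1.27 -0.48] rotvec [-0.0042  0.0012  0.0009]
[[462.20017569 146.87827398]]
```

View pics/e.png

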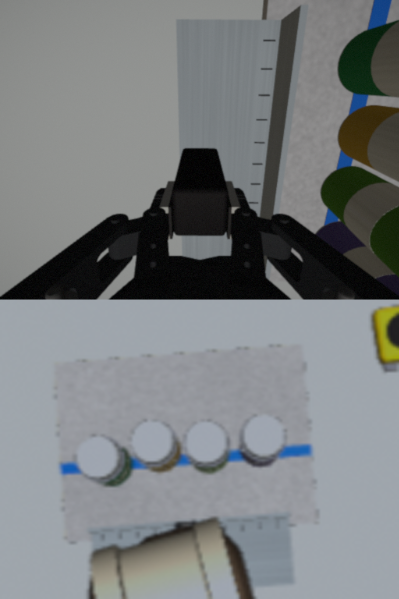

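The wrist view shows the blade (right edge about 385→350 at full scale) and the blue line to its right with the four cans beyond. In the top view the straightedge sits across the row, with its ends covering all four cans. I'll measure the gap from face to line in the wrist frame.

Run:
```python
from h import *
im=cv2.imread('pics/e0.png'); KP=(np.array(bot.get_calibration('wrist')['intrinsics']),np.load('e.npy'))
hsv=cv2.cvtColor(im,cv2.COLOR_BGR2HSV); m=cv2.inRange(hsv,(105,140,80),(125,255,255)); m[:,:400]=0
P=[];L=[]
for v in list(range(2,34,4)):
    u=np.nonzero(m[v])[0]
    if len(u): P.append((u[-1]+1,v)); L.append((u[0],v))
w=toplane('',P,.018,KP); wl=toplane('',L,.018,KP)
n=np.array([np.cos(np.radians(5.15)),np.sin(np.radians(5.15))])
print('far',(w[:,:2]@n).round(4),w[:,1].round(3)); print('near',(wl[:,:2]@n).round(4), 'top est',np.array([.632,.150])@n)
# near edge all rows
L=[(np.nonzero(m[v])[0][0],v) for v in range(2,290,4) if m[v].any()]; wl=toplane('',L,.018,KP)
l=cv2.fitLine(wl[:,:2].astype(np.float32),cv2.DIST_HUBER,0,.001,.001).ravel(); print('near edge yaw',np.degrees(np.arctan(-l[0]/l[1])),'off',np.array([l[2],l[3]])@n+.014, len(L))
g=cv2.GaussianBlur(cv2.cvtColor(im,cv2.COLOR_BGR2GRAY),(3,3),0).astype(int)
for v in (20,60,100,140,180): print(v,g[v,345:395].tolist())
```

```text
far [0.6456 0.6456 0.6456 0.6456 0.6456 0.6455 0.6455 0.6461] [0.292 0.29  0.287 0.285 0.283 0.281 0.278 0.276]
near [0.6323 0.6322 0.6321 0.6321 0.632  0.6319 0.6318 0.6318] top est 0.6429132072154538
near edge yaw 5.1221337 off 0.6459853520094468 27
20 [131, 131, 131, 130, 130, 130, 130, 129, 129, 130, 130, 129, 129, 128, 128, 128, 129, 130, 130, 127, 122, 112, 96, 78, 63, 56, 55, 55, 55, 56, 55, 55, 55, 56, 56, 55, 55, 60, 77, 102, 118, 122, 122, 122, 122, 122, 122, 123, 126, 129]
60 [128, 128, 127, 126, 125, 124, 125, 124, 123, 121, 116, 98, 76, 61, 56, 56, 57, 57, 56, 56, 56, 56, 56, 56, 56, 56, 57, 57, 57, 57, 58, 59, 69, 91, 112, 121, 123, 124, 124, 124, 123, 124, 125, 128, 131, 132, 133, 133, 133, 134]
100 [127, 128, 128, 127, 124, 123, 114, 93, 70, 59, 57, 57, 57, 58, 58, 58, 58, 58, 58, 58, 57, 57, 57, 57, 56, 56, 58, 72, 97, 117, 124, 125, 125, 125, 125, 125, 127, 131, 135, 136, 136, 135, 135, 135, 134, 133, 132, 132, 133, 133]
140 [125, 120, 107, 84, 66, 58, 58, 58, 58, 57, 58, 57, 57, 57, 58, 58, 57, 56, 56, 57, 58, 63, 79, 104, 121, 125, 125, 125, 125, 125, 127, 131, 134, 136, 137, 137, 138, 138, 136, 135, 134, 132, 131, 132, 132, 133, 132, 131, 131, 130]
180 [60, 58, 59, 58, 58, 59, 59, 59, 59, 59, 58, 57, 58, 58, 57, 58, 66, 88, 111, 124, 127, 127, 126, 127, 127, 130, 134, 136, 138, 139, 139, 139, 140, 140, 141, 141, 141, 140, 139, 137, 135, 135, 135, 136, 136, 136, 136, 135, 135, 134]
```

Run:
```python
from h import *
P=np.load('e.npy'); KP=(np.array(bot.get_calibration('wrist')['intrinsics']),P)
n=np.array([np.cos(np.radians(5.12)),np.sin(np.radians(5.12))])
for nm,pp,o in [('outer',[(393,20),(387.8,60),(381.8,100),(375.8,140),(370.5,180)],0),('inner',[(383.5,20),(378,60),(373,100),(367.5,140),(362,180)],.005)]:
  w=toplane('',pp,.0773-.0128,KP); l=np.polyfit(w[:,1],w[:,0],1); print(nm,(w[:,:2]@n+o).round(4),'yaw',np.degrees(np.arctan(-l[0])))
print('tcp n',np.array([.4799,.1363])@n)
```

```text
outer [0.5581 0.5583 0.5582 0.558  0.5581] yaw 5.025362033133099
inner [0.5584 0.5583 0.5584 0.5583 0.5581] yaw 4.968254881904349
tcp n 0.49014886813236785
```

```bash
python3 -m pendant '[[[0,0.4,-0.4,-0.004,0,0,20],[0,1,0,0,0,0,20],[0,0.8,0,0,0,0,20],[0,0,0,0,0,0,20]]]'
python3 -c "
from h import *
delta(.555,.143,.081,95.5)"
```

```text
time: 11.77
ee_pos: [0.5043, 0.1385, 0.0836]
tcp_rot: [179.8, 0.0, 95.4]
wrist_force: [-0.6, 0.1, -4.2]
opening: 0.0331
t 11.77 pos [0.5043 0.1385 0.0836] rot [1.7982e+02 4.0000e-02 9.5440e+01] F [-0.6  0.1 -4.2] op 0.0331 q [ 15.   1. -11.  78.  -0. 100.]
delta cm [-0.04  5.09  0.28] rotvec [ 0.0032  0.0007 -0.0011]
```

```bash
{ python3 -m pendant '[[[0,0.6,0.1,0.003,0,0,20],[0,0.6,0.1,0,0,0,20],[0,0.6,0,0,0,0,20],[0,0.6,0,0,0,0,20],[0,0.6,0,0,0,0,20]]]'
python3 -m pendant '[[[0,0.5,0,0,0,0,20],[0,0.4,0,0,0,0,20],[0,0.3,0,0,0,0,20],[0,0,0,0,0,0,20]]]'; }
python3 -c "
from h import *
delta(.5645,.143,.081,95.5)
KP=cam('wrist'); a=save('wrist','f0.png'); np.save('f.npy',KP[1]); b=bot.camera('top')[125:245,160:320]
b=cv2.resize(b,(512,384),interpolation=cv2.INTER_CUBIC); save('','f.png',cv2.resize(np.vstack([a,b]),None,fx=.78,fy=.78))
"
```

```text
time: 12.18
ee_pos: [0.5369, 0.1417, 0.0815]
tcp_rot: [-180.0, 0.0, 95.5]
wrist_force: [-1.5, 0.3, -3.0]
opening: 0.0331
time: 12.52
ee_pos: [0.5485, 0.1427, 0.0804]
tcp_rot: [-179.6, 0.1, 95.4]
wrist_force: [-0.5, 0.2, -3.2]
opening: 0.0329
t 12.52 pos [0.5485 0.1427 0.0804] rot [-1.7957e+02  5.0000e-02  9.5450e+01] F [-0.5  0.2 -3.2] op 0.0329 q [15.  7. -4. 79.  0. 99.]
delta cm [-0.12  1.59 -0.07] rotvec [-0.0075  0.0009 -0.0009]
```

View pics/f.png

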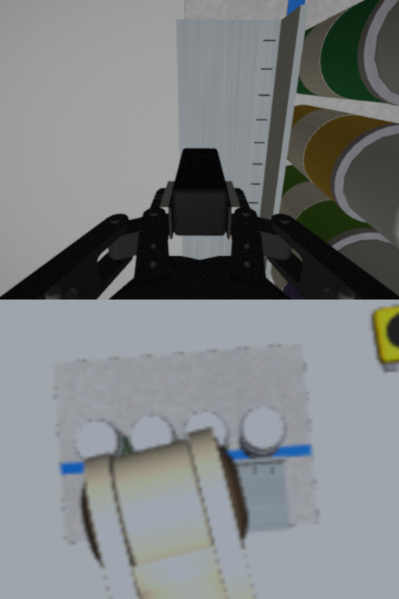

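The cans are upright and being pushed, and the blue line still shows just right of the blade at the picture's top (about 378,5 full scale). I'll measure the gap left.

Run:
```python
from h import *
im=cv2.imread('pics/f0.png'); KP=(np.array(bot.get_calibration('wrist')['intrinsics']),np.load('f.npy')); z=.0804
hsv=cv2.cvtColor(im,cv2.COLOR_BGR2HSV); m=cv2.inRange(hsv,(105,140,80),(125,255,255)); m[:,:340]=0; m[30:]=0
n=np.array([np.cos(np.radians(5.12)),np.sin(np.radians(5.12))])
P=[(np.nonzero(m[v])[0][-1]+1,v) for v in range(0,30) if m[v].any()]; print(P)
print('far',(toplane('',P,.018,KP)[:,:2]@n).round(4))
g=cv2.GaussianBlur(cv2.cvtColor(im,cv2.COLOR_BGR2GRAY),(3,3),0).astype(int)
for v in (20,60,100): print(v,g[v,360:400].tolist())
w=toplane('',[(393,20),(387.8,60),(381.8,100),(375.8,140)],z-.0128,KP); print('face if unmoved',(w[:,:2]@n).round(4),'tcp',KP[1][:3,3], T_tool()[:2,3]@n+.07)
b=bot.camera('top'); KT=cam('top')
for i in range(4):
  for r in bot.mark_of('top','can%d'%i)[:4]: print(i,round(r['confidence'],2),(toplane('top',r['uv'],.018,KT)[0][:2]@n-.645).round(4))
  break
```

```text
[(np.int64(391), 0), (np.int64(391), 1), (np.int64(391), 2), (np.int64(391), 3), (np.int64(391), 4), (np.int64(390), 5), (np.int64(385), 6), (np.int64(384), 7), (np.int64(383), 8), (np.int64(382), 9), (np.int64(381), 10), (np.int64(379), 11), (np.int64(378), 12), (np.int64(377), 13), (np.int64(375), 14), (np.int64(374), 15), (np.int64(373), 16), (np.int64(372), 17), (np.int64(370), 18)]
far [0.6453 0.6454 0.6454 0.6455 0.6456 0.6451 0.6419 0.6413 0.6408 0.6402
 0.6396 0.6384 0.6379 0.6373 0.6361 0.6355 0.6349 0.6343 0.6331]
20 [146, 147, 147, 147, 143, 135, 117, 92, 72, 64, 63, 64, 64, 62, 62, 63, 63, 62, 63, 64, 64, 65, 71, 90, 116, 131, 135, 135, 135, 135, 135, 135, 137, 140, 142, 142, 142, 141, 141, 141]
60 [64, 64, 64, 64, 64, 64, 65, 65, 64, 64, 65, 65, 65, 65, 65, 66, 67, 77, 101, 124, 134, 136, 136, 137, 136, 136, 133, 120, 97, 79, 72, 71, 71, 71, 71, 71, 71, 71, 71, 71]
100 [65, 65, 65, 65, 66, 66, 65, 65, 64, 65, 66, 68, 83, 111, 131, 138, 138, 138, 138, 138, 136, 122, 91, 60, 55, 69, 81, 84, 83, 84, 84, 84, 84, 83, 83, 83, 84, 83, 84, 84]
face if unmoved [0.6269 0.6272 0.627  0.6268] tcp [0.54231807 0.2201974  0.22303928] 0.6291019649359373
0 0.67 0.0039
0 0.62 0.009
0 0.6 0.0164
0 0.46 0.0105
```

```bash
{ python3 -m pendant '[[[0,0.4,0,-0.006,0,0,20],[0,0.4,-0.1,0,0,0,20],[0,0.3,0,0,0,0,20],[0,0.2,0,0,0,0,20],[0,0,0,0,0,0,20]]]'; }
python3 -c "
from h import *
print(T_tool()[:2,3]@[np.cos(np.radians(5.12)),np.sin(np.radians(5.12))])
delta(.5655,.143,.081,95.5)"
```

```text
time: 13.13
ee_pos: [0.5587, 0.1436, 0.0809]
tcp_rot: [-179.6, 0.1, 95.5]
wrist_force: [-1.4, -0.4, -4.5]
opening: 0.0328
0.5693174286306462
t 13.13 pos [0.5587 0.1436 0.0809] rot [-1.7961e+02  6.0000e-02  9.5480e+01] F [-1.4 -0.4 -4.5] op 0.0328 q [14.  9. -2. 79.  0. 99.]
delta cm [-0.13  0.67 -0.02] rotvec [-0.0069  0.001  -0.0004]
```

```bash
{ python3 -m pendant '[[[0,0.3,0,-0.005,0,0,20],[0,0.25,0,0,0,0,20],[0,0.15,0,0,0,0,20],[0,0,0,0,0,0,20]]]'; }
python3 -c "
from h import *
n=[np.cos(np.radians(5.12)),np.sin(np.radians(5.12))]
print(T_tool()[:2,3]@n)
KP=cam('wrist'); a=save('wrist','g0.png'); g=cv2.GaussianBlur(cv2.cvtColor(a,cv2.COLOR_RGB2HSV),(3,3),0).astype(int)
for v in (2,5): print(g[v,370:405,0].tolist(),g[v,370:405,1].tolist())
"
```

```text
time: 13.47
ee_pos: [0.5647, 0.1442, 0.0807]
tcp_rot: [-179.7, 0.1, 95.5]
wrist_force: [-2.2, -0.8, -3.1]
opening: 0.033
0.5752836512890864
[40, 70, 99, 70, 30, 20, 21, 10, 2, 4, 2, 20, 40, 27, 32, 63, 56, 38, 48, 52, 38, 39, 69, 79, 48, 18, 8, 7, 4, 13, 24, 43, 61, 52, 64] [2, 2, 3, 2, 2, 2, 2, 2, 2, 2, 2, 2, 3, 2, 2, 3, 3, 2, 2, 2, 3, 3, 3, 3, 3, 3, 3, 3, 3, 3, 3, 3, 3, 3, 3]
[18, 4, 22, 61, 61, 30, 20, 24, 28, 18, 7, 23, 43, 35, 30, 42, 58, 58, 38, 39, 52, 58, 79, 90, 92, 80, 36, 26, 43, 43, 43, 23, 1, 0, 30] [2, 3, 3, 3, 3, 3, 3, 3, 3, 3, 3, 3, 3, 3, 2, 2, 2, 3, 3, 3, 4, 4, 4, 4, 4, 2, 2, 3, 3, 2, 2, 2, 2, 2, 2]
```

```bash
{ python3 -m pendant '[[[0,-0.5,0,-0.005,0,0,20],[0,-1,0,0,0,0,20],[0,-1.8,0,0,0,0,20],[0,-1.8,0,0,0,0,20],[0,-1.8,0,0,0,0,20]]]';python3 -m pendant '[[[0,-1,0,0,0,0,20],[0,0,0,0,0,0,20],[0,0,0,0,0,0,20]]]'; }
python3 -c "
from h import *
delta(.48,.137,.12,95.5)
KP=cam('wrist'); a=save('wrist','i0.png'); np.save('i.npy',KP[1]); b=bot.camera('top')[125:245,160:320]
b=cv2.resize(b,(512,384),interpolation=cv2.INTER_CUBIC); save('','i.png',np.hstack([a[:320,330:],b[:320]]))
"
```

```text
time: 13.93
ee_pos: [0.4965, 0.1376, 0.0806]
tcp_rot: [179.6, 0.0, 95.4]
wrist_force: [-0.2, 0.1, -3.2]
opening: 0.0332
time: 14.18
ee_pos: [0.4828, 0.1363, 0.0816]
tcp_rot: [179.4, 0.0, 95.5]
wrist_force: [0.3, -0.4, -3.1]
opening: 0.0326
t 14.18 pos [0.4828 0.1363 0.0816] rot [1.7937e+02 2.0000e-02 9.5460e+01] F [ 0.3 -0.4 -3.1] op 0.0326 q [ 16.  -3. -14.  78.  -0. 100.]
delta cm [ 0.09 -0.23 -3.84] rotvec [ 0.0109  0.0004 -0.0006]
```

View pics/i.png

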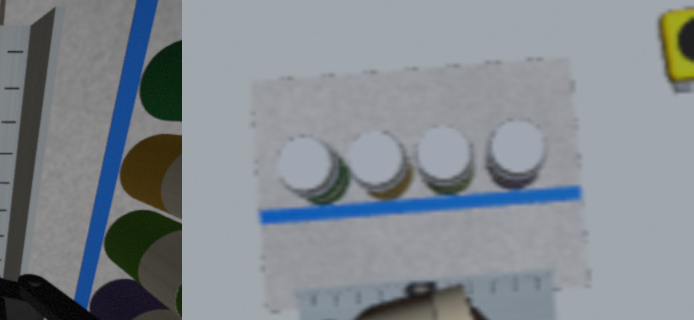

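Run:
```python
from h import *
im=cv2.imread('pics/i0.png'); KP=(np.array(bot.get_calibration('wrist')['intrinsics']),np.load('i.npy'))
n=np.array([np.cos(np.radians(5.12)),np.sin(np.radians(5.12))])
hsv=cv2.cvtColor(im,cv2.COLOR_BGR2HSV)
blue=cv2.inRange(hsv,(105,140,80),(120,255,255)); blue[:,:400]=0
v,u=np.nonzero(blue); 
P=[(u[v==k].max()+1,k) for k in range(0,250,6) if (v==k).any()]; a=toplane('',P,.018,KP)[:,:2]@n; print('far edge',np.median(a),a.round(4))
E0=np.median(a)
for nm,lo,hi in [('green0',(60,80,15),(85,255,255)),('yellow',(12,100,30),(30,255,255)),('ygreen',(35,80,20),(58,255,255)),('violet',(122,60,15),(165,255,255))]:
  m=cv2.inRange(hsv,lo,hi); m[:,:405]=0; m=cv2.morphologyEx(m,cv2.MORPH_OPEN,np.ones((3,3)))
  v,u=np.nonzero(m)
  if len(u): 
    s=toplane('',np.c_[u,v],.018,KP)[:,:2]@n; i=s.argsort()[:5]; print(nm,len(u),(s[i]-E0).round(4),u[i],v[i])
b=bot.camera('top'); KT=cam('top'); hb=cv2.cvtColor(b,cv2.COLOR_RGB2HSV)
m=cv2.inRange(hb,(100,120,100),(118,255,255)); m[:,:170]=0;m[:,300:]=0;m[:130]=0;m[240:]=0
v,u=np.nonzero(m); w=toplane('top',np.c_[u,v],.018,KT)[:,:2]; L=(w@n).mean()+.007; print('top line',L)
for i in range(4):
  for r in bot.masks_of('top','can%d'%i)[:4]:
    v,u=np.nonzero(r['pixels']); s=toplane('top',np.c_[u,v+.5],.018,KT)[:,:2]@n; print('top can',round(r['confidence'],2),r['extent'],(np.sort(s)[:3]-L).round(4))
  break
```

```text
far edge 0.6455047612483611 [0.6457 0.6459 0.6455 0.6457 0.6453 0.6456 0.6458 0.6454 0.6457 0.6452
 0.6455 0.6458 0.6453 0.6456 0.6459 0.6454 0.6457 0.6452 0.6455 0.6458
 0.6453 0.6456 0.6459 0.6454 0.6457 0.6452 0.6455 0.6458 0.6453 0.6456
 0.6451 0.6454 0.6457 0.6452 0.6455 0.6458 0.6453 0.6456 0.6451 0.6454
 0.6457 0.6452]
green0 2533 [0.0018 0.0018 0.0019 0.002  0.002 ] [471 472 473 471 472] [84 80 76 85 81]
yellow 2874 [0.0018 0.0018 0.0019 0.002  0.002 ] [451 452 451 452 453] [170 166 171 167 163]
ygreen 2843 [0.0019 0.0021 0.0022 0.0023 0.0024] [435 435 436 435 436] [240 241 237 242 238]
violet 2635 [0.0025 0.0027 0.0028 0.003  0.003 ] [421 421 422 421 422] [303 304 300 305 301]
top line 0.6443167213446936
top can 0.84 [258.5, 160.2, 274.2, 183.3] [0.0009 0.0012 0.0014]
top can 0.74 [232.7, 162.6, 253.4, 182.6] [0.0031 0.0034 0.0036]
top can 0.69 [209.9, 167.9, 234.9, 188.7] [-0.0015 -0.0013 -0.001 ]
top can 0.62 [354.1, 153.2, 402.0, 169.4] [0.0217 0.022  0.0222]
```

All four cans stand 1.8–2.5 mm beyond the edge, well within 6 mm. Next I take the straightedge back to its tray.

```bash
{ python3 -m pendant '[[[0,-1.5,-1,0.01,0,0,20],[0,-1.5,-2,0,0,0,20],[0,-1,-2,0,0,0,20],[0,0,-2,0,0,0,20],[0,0,-1,0,0,0,20]]]'
python3 -m pendant '[[[0,0,0,0,0,-0.08,20],[0,0,0,0,0,-0.12,20],[0,0,0,0,0,-0.12,20],[0,0,0,0,0,-0.12,20],[0,0,0,0,0,-0.12,20]]]'
python3 -m pendant '[[[0,0,0,0,0,-0.12,20],[0,0,0,0,0,-0.12,20],[0,0,0,0,0,-0.12,20],[0,0,0,0,0,-0.12,20],[0,0,0,0,0,-0.12,20]]]'; }|grep -v open
python3 -c "
from h import *
delta(.5096,-.2895,.15,165.3)"
```

```text
time: 14.8
ee_pos: [0.4428, 0.132, 0.16]
tcp_rot: [-179.6, 0.1, 95.4]
wrist_force: [-0.1, 0.3, -3.4]
time: 15.22
ee_pos: [0.4472, 0.1327, 0.1624]
tcp_rot: [-179.9, 0.0, 128.5]
wrist_force: [-0.5, -0.5, -4.2]
time: 15.63
ee_pos: [0.4503, 0.1328, 0.1599]
tcp_rot: [-179.8, -0.1, 164.3]
wrist_force: [-0.2, 0.5, -3.6]
t 15.63 pos [0.4503 0.1328 0.1599] rot [-1.7981e+02 -1.2000e-01  1.6429e+02] F [-0.2  0.5 -3.6] op 0.0329 q [16. -7. -9. 88. -0. 32.]
delta cm [-17.15 -39.05   1.09] rotvec [-0.0033 -0.0022 -0.0177]
```

```bash
{ python3 -m pendant '[[[-0.8,-2,0,0,0,-0.017,20],[-1.5,-3.5,0,0,0,0,20],[-1.5,-3.5,0,0,0,0,20],[-1.5,-3.5,0,0,0,0,20],[-1.5,-3.5,0,0,0,0,20]]]'
python3 -m pendant '[[[-1.5,-3.5,0,0,0,0,20],[-1.5,-3.5,0,0,0,0,20],[-1.5,-3.5,0,0,0,0,20],[-1.5,-3.5,0,0,0,0,20],[-1.5,-3.5,0,0,0,0,20]]]'
python3 -m pendant '[[[-1,-2,0,0,0,0,20],[-0.6,-1.2,0,0,0,0,20],[0,0,0,0,0,0,20],[0,0,0,0,0,0,20]]]'; }|grep -v open
python3 -c "
from h import *
delta(.5096,-.2895,.12,165.3)"
```

```text
time: 16.05
ee_pos: [0.4802, -0.0394, 0.1577]
tcp_rot: [-179.9, -0.2, 166.5]
wrist_force: [1.5, 0.1, -2.8]
time: 16.47
ee_pos: [0.5147, -0.2388, 0.1555]
tcp_rot: [-179.8, -0.1, 166.5]
wrist_force: [1.2, 0.8, -3.1]
time: 16.8
ee_pos: [0.5241, -0.2858, 0.1506]
tcp_rot: [-179.7, -0.3, 165.9]
wrist_force: [-0.8, 0.4, -3.8]
t 16.8 pos [ 0.5241 -0.2858  0.1506] rot [-179.74   -0.27  165.92] F [-0.8  0.4 -3.8] op 0.0326 q [-28.  11.   8.  87.  -0. -14.]
delta cm [ 1.3  -0.7   3.07] rotvec [-0.0045 -0.0047  0.0108]
```

```bash
{ python3 -m pendant '[[[0.6,-0.4,1,-0.004,-0.005,0.01,20],[0.6,-0.3,1.6,0,0,0,20],[0,0,0.5,0,0,0,20],[0,0,0,0,0,0,20],[0,0,0,0,0,0,20]]]'; }|grep -v open
python3 -c "
from h import *
delta(.5096,-.2895,.064,165.3)"
```

```text
time: 17.22
ee_pos: [0.5116, -0.2878, 0.1174]
tcp_rot: [180.0, -0.0, 165.4]
wrist_force: [0.6, -0.6, -3.0]
t 17.22 pos [ 0.5116 -0.2878  0.1174] rot [ 1.7998e+02 -4.0000e-02  1.6543e+02] F [ 0.6 -0.6 -3. ] op 0.0329 q [-29.   9.   2.  83.   0. -15.]
delta cm [ 0.15 -0.22  5.34] rotvec [ 0.0004 -0.0007  0.0022]
```

```bash
{ python3 -m pendant '[[[0.2,-0.2,1,0,0,0.002,20],[0,0,1,0,0,0,20],[0,0,1,0,0,0,20],[0,0,0.6,0,0,0,20],[0,0,0,0,0,0,20]]]'; }|grep -v open
python3 -c "
from h import *
delta(.5096,-.2895,.064,165.3); save('wrist','j.png')"
```

```text
time: 17.63
ee_pos: [0.5109, -0.2882, 0.0797]
tcp_rot: [-180.0, 0.1, 165.4]
wrist_force: [-0.3, -0.4, -3.2]
t 17.63 pos [ 0.5109 -0.2882  0.0797] rot [-1.7999e+02  1.2000e-01  1.6544e+02] F [-0.3 -0.4 -3.2] op 0.0329 q [-29.  10.  -2.  79.   0. -15.]
delta cm [ 0.09 -0.15  1.57] rotvec [-0.0002  0.0021  0.0024]
```

View pics/j.png

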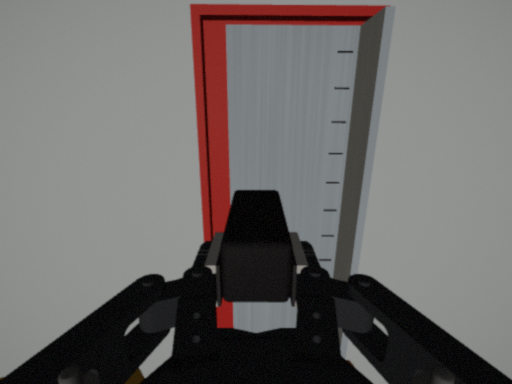

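The straightedge sits over the tray, parallel to it, and the foot is clear of the left and near walls (gap at about 210–228). I lower it slowly.

```bash
{ python3 -m pendant '[[[0.1,-0.1,0.5,0,0.002,0.002,20],[0,0,0.5,0,0,0,20],[0,0,0.3,0,0,0,20],[0,0,0.1,0,0,0,20],[0,0,0,0,0,0,20]]]'; }
python3 -c "
from h import *
delta(.5096,-.2895,.0635,165.3)"
```

```text
time: 18.1
ee_pos: [0.51, -0.2894, 0.0654]
tcp_rot: [-180.0, 0.1, 165.3]
wrist_force: [0.2, -0.5, -3.5]
opening: 0.033
t 18.1 pos [ 0.51   -0.2894  0.0654] rot [-1.7997e+02  6.0000e-02  1.6530e+02] F [ 0.2 -0.5 -3.5] op 0.033 q [-30.  10.  -3.  77.  -0. -15.]
delta cm [ 0.03 -0.02  0.19] rotvec [-0.0005  0.001   0.    ]
```

```bash
{ python3 -m pendant '[[[0,0,0.15,0,0,0,20],[0,0,0.1,0,0,0,20],[0,0,0.1,0,0,0,20],[0,0,0.05,0,0,0,20]]]'; }
python3 -c "
from h import *
delta(.5096,-.2895,.0635,165.3)"
```

```text
time: 18.43
ee_pos: [0.5106, -0.2897, 0.0638]
tcp_rot: [-179.9, 0.2, 165.3]
wrist_force: [-1.0, -0.0, -0.6]
opening: 0.0332
t 18.43 pos [ 0.5106 -0.2897  0.0638] rot [-179.95    0.23  165.31] F [-1.  -0.  -0.6] op 0.0332 q [-30.  10.  -3.  77.   0. -15.]
delta cm [ 0.1  -0.    0.03] rotvec [-0.0009  0.0041  0.0002]
```

Weight is off the gripper (wrist force −3.5 → −0.6 N), so it rests on the floor. I release and retreat.

```bash
{ python3 -m pendant '[[[0,0,0,0,0,0,45],[0,0,0,0,0,0,50],[0,0,0,0,0,0,60],[0,0,0,0,0,0,100],[0,0,0,0,0,0,100]]]' 20
python3 -m pendant '[[[0,0,0,0,0,0,100],[0,0,0,0,0,0,100],[0,0,-1,0,0,0,100],[0,0,-2,0,0,0,100],[0,0,-3,0,0,0,100]]]'
python3 -m pendant '[[[0,0,-4,0,0,0,100],[0,0,-4,0,0,0,100],[0,0,-2,0,0,0,100],[0,0,0,0,0,0,100],[0,0,0,0,0,0,100]]]'; }
python3 - <<'E'
from h import *
delta(.51,-.29,.2,165.3)
KP=cam('wrist'); a=save('wrist','k0.png'); b=bot.camera('top')
hsv=cv2.cvtColor(a,cv2.COLOR_RGB2HSV)
red=cv2.inRange(hsv,(0,130,70),(6,255,255))|cv2.inRange(hsv,(174,130,70),(180,255,255))
c=max(cv2.findContours(red,0,1)[0],key=cv2.contourArea); R=cv2.minAreaRect((toplane('wrist',c[:,0],.018,KP)[:,:2]*1000).astype(np.float32)); print('tray',R)
for n,z in dict(straightedge_grip=.076,straightedge=.006).items():
  for r in bot.mark_of('wrist',n)[:1]: print(n,r['confidence'],np.round(r['uv'],1),toplane('wrist',r['uv'],z,KP)[0].round(4))
b=cv2.resize(b[125:285,160:410],None,fx=2,fy=2,interpolation=cv2.INTER_CUBIC); b=cv2.copyMakeBorder(b,0,0,0,12,0)
save('','k.png',cv2.resize(np.vstack([a,b]),None,fx=.8,fy=.8))
E
```

```text
time: 18.85
ee_pos: [0.5117, -0.2902, 0.0651]
tcp_rot: [-179.9, 0.4, 165.3]
wrist_force: [0.5, 0.4, -0.3]
opening: 0.0734
time: 19.27
ee_pos: [0.5086, -0.2885, 0.1211]
tcp_rot: [179.9, -0.2, 165.3]
wrist_force: [0.4, -0.1, 0.5]
opening: 0.0854
time: 19.68
ee_pos: [0.5089, -0.2886, 0.235]
tcp_rot: [-179.9, 0.3, 165.3]
wrist_force: [-0.1, -0.0, -0.9]
opening: 0.0855
t 19.68 pos [ 0.5089 -0.2886  0.235 ] rot [-179.94    0.31  165.31] F [-0.1 -0.  -0.9] op 0.0855 q [-30.  10.  16.  96.   0. -15.]
delta cm [-0.13 -0.1   3.5 ] rotvec [-0.001   0.0054  0.0001]
tray ((518.0604248046875, -268.4078369140625), (128.8027801513672, 283.7148132324219), 75.13267517089844)
straightedge_grip 0.75 [258.4 181.7] [ 0.515  -0.2875  0.076 ]
straightedge 0.55 [273.6 161.8] [ 0.5116 -0.2642  0.006 ]
```

View pics/k.png

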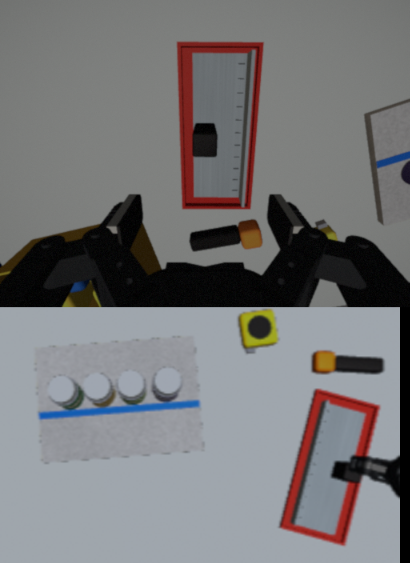

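The straightedge lies flat in the tray, about 7 mm from its middle at most, and nothing is in the gripper. The four cans stand in a row behind the line, and the bystanders look unmoved.

```bash
python3 -c "
from workcell import bot
print(bot.job_done())"
```

```text
the job is handed in; nothing more can be done
None
```

The job is done and handed in at about 20 s on the robot's clock; the hand-in gives no verdict. I lifted the straightedge by its grip, pushed all four cans back in one go, laid it back in the tray and let go.

**Last checks**
- **Cans:** the wrist camera put all four near sides 1.8–2.5 mm beyond the line's far edge, against a limit of ±6 mm. The pictures show them upright. This was measured before I carried the straightedge back; the last picture shows the row unchanged, but I did not measure it again.
- **Straightedge:** it lies flat in the tray, about 7 mm from its middle by the wrist camera, against a limit of 20 mm. The wrist force dropped from −3.5 to −0.6 N before release, so it was resting on the floor.
- **Other things:** the tape measure and torch look unmoved in the last picture. I did not check the carton, which is outside that view.

**What disagreed or went wrong**
- **Line position:** the top and wrist cameras first differed by about 3 mm on where the line lies, later by about 1 mm. I aimed between the two. The top camera's coarser can outlines gave −1.5 to +3 mm for three of the cans. Its fourth detection was the torch, so it gave no reading for the remaining can.
- **Turn of the last joint:** the first approach ran into that joint's range and the arm swung off course towards the board. I corrected it by using the grasp turned half round; nothing was touched.

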